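# Set and lock the stand's sliding leg

## Robot

A 6-joint arm with a two-finger parallel gripper is mounted at the origin on a cart in front of the work surface, level with it; the furniture and walls round the work are solid. World frame = base frame: x ahead of the robot, y to its left, z up, the work surface at z = 0. Lengths are in m, angles in degrees, forces in N, time in s.
With the tool pointing down it reaches from about 0.35 to 0.875 m from the base axis. Payload 4.2 kg.
Tool frame: the origin (TCP) lies on the centre line of the jaws, within the pads' length; the fingertips stand 11 mm ahead of it and the grasp point (between the pads) lies 8 mm behind it; z points along the fingers, y is the line along which they close (so a half turn about z gives the same grasp; the last joint's range is limited). The gripper opens to 87 mm and grips with 3 to 60 N. Pads are 19 mm wide; open, the fingers measure 117 mm over their backs; the gripper's body (75 mm by 190 mm) begins 51 mm behind the grasp point.
Start: joints at [84.202, 22.042, 0.453, 0, -68.411, -14.817], TCP at [0.22, 0.585, 0.234] pointing down, gripper open.
Joint ranges: [-179.83, 179.83], [-69.29, 118.12], [-61.27, 80.66], [-181.25, 117.63], [-171.15, -9.14], [-177.46, 177.46]. Speed limits (degrees/s): [159.86, 159.86, 180, 180, 180, 180].

## Interface

Orientations are given as a 3x3 rotation matrix whose columns are the frame's x, y, z axes.
In Python, from station import r gives the robot as it stands.
- The arm moves only by the tool servo_tool, never from a script. Its argument "commands" is a list that holds one entry, the list of rows, each a list of 7 numbers: the closure, from 0 (fully open) to 1 (shut), then the shift along the tool's x, y, z in mm, then the turn, a rotation vector about the tool's x, y, z in rad. In form: [[[claw, x, y, z, ax, ay, az], ...]]. A call has exactly 5 rows; each row is the pose to reach, as a shift and turn from the pose commanded when the call began, along the tool's axes at that moment; what a row does not reach only later rows make up. A row lasts 1/10 s, in which the tool goes at most 50 mm and 8.59 degrees, less where a joint would pass 70% of its speed; a pose out of reach is approached as far as the arm can. A call with a gripper value outside its range is refused whole. The fingers move at their own pace and stop on an object; the grip force is fixed at half the most. Time passes only in rows, so rows that repeat a pose let the fingers close, or fill a call up. It gives the time, the measured TCP pose, the force, the opening and the grip force at its end, in the units of the state.
- r.sense(): the state, without advancing time (a new reading comes with each control period).
- r.capture(name): name is "scene" or "top" or "wrist"; returns a dict with "pixels" (400x640x3 uint8, red, green, blue), "camera_matrix" (3x3 intrinsics, pixels), "R" (3x3) and "t" (3): a world point X has camera coordinates R X + t. Camera axes: x right, y down, z forward; pixel columns grow to the right and rows downward; lengths in m; the calibration is good to about 2 mm. A picture is of the moment at which its call begins. There is no depth.
- r.finish_job(): hands the job in; it is judged then, once.
The state is a dict: "time_s": time; "joints": joint angles; "joint_velocities": joint speeds; "effort": joint torques, N m; "tcp_pos": TCP position; "ee_rot": TCP orientation; "wrist_force": force on the tool from outside, world axes, zero at the start; "moment": the same for the moment, N m; "gripper_width": opening from 0.0 (shut) to 1.0 (fully open); "gripper_force": force on a finger pad.
Only numpy, scipy, OpenCV 4.12 (cv2) and the standard library are available. Lean on these libraries where they do the work, as an engineer would, in place of code of your own. Each camera call takes 0.05 s, during which the arm holds its last target. There are 200 camera calls.

## Task

Swing the phone stand's front leg round until it lies squarely over the orange tab on the foot, and draw it out until the red band has just come fully out of the sleeve. A spring pulls the leg back in, so hold it there at that length while you turn the blue cam lever clockwise until it lies along the leg, closed; leave the other things on the worktop alone. Finish still gripping the blue lever, leg held at the mark: do not let go, because the safety pin is not in yet.

Things in the scene. Friction and masses are not known exactly. Their poses are not given: they have to be found in the camera images.
- stand: phone stand fixed to the worktop: dark round foot 170 mm across and 12 mm high with a white dial, two fixed rear legs, a 22 mm column with a leaning phone (top 300 mm up). Origin at the centre of the underside of the foot, which is also the vertical axis of the swinging leg; z up, -x is the stand's front.
- tab (a joint): where the orange angle tab sits on the foot's rim: angle (rad) about the column, in the same sense and from the same zero as joint swing. It differs from start to start and is stiff (1.5 N m); it is not to be moved.
- tab_mark (a point): outer end of the orange angle tab (30 mm radially, 36 mm wide, 4 mm thick), on its centre line, 110 mm from the column axis, 14 mm up. Its x axis points along the tab inwards to the column axis.
- swing (a joint): angle (rad) of the sleeve and its leg about the vertical column axis: 0 when the leg points along the stand's -x, positive anticlockwise from above. Moves -1.0 to 0.8, stiff (0.3 N m), stays where it is left. The leg is on the tab when this equals joint tab.
- sleeve_mouth (a point): centre of the outer end (black collar) of the aluminium sleeve, which is 24 mm wide (collar 27 mm), top 42 mm up (collar 44 mm); 125 mm from the column axis, 31 mm up. Its x axis points along the sleeve inwards to the column axis.
- leg (a joint): how far (m) the leg is drawn out of the sleeve, 0 to 0.110; it starts fully in, at 0. At 0.075 the inner edge of the red band (8 mm long, round the steel bar) is flush with the sleeve mouth: the length mark. A spring pulls the leg back in (2 N at 0, 5 N at the mark; 1 N friction), also when the cam lever is closed. The hub axis at the leg's outer end lies 0.160 + this value from the column axis.
- cam (a joint): angle (rad) of the blue cam lever about the vertical axis of the hub: 0 open (lever tail stands 1.3 rad anticlockwise from the line hub-to-column, seen from above), grows clockwise as it closes, 1.3 closed (tail lies along the leg, towards the column), stop at 1.35. Friction 0.08 N m, stays where it is left.
- cam_grip: blue cam lever: an upright block 36 mm long (along the lever), 14 mm thick and 36 mm high, centred on the hub axis, with a 14 mm thick tail to 59 mm from the axis at the same top height. Origin on the hub axis in the middle of the block, 68 mm above the worktop (block from 50 to 86 mm); x points along the lever to its tail, z up. Below it a 36 mm round hub, up to 50 mm. Pinched by the block from above across its thickness, lever, leg and sleeve can all be moved by it.
- spice_jar: small glass spice jar with a red lid, 45x45x106 mm, a loose bystander; origin at the centre of its underside
- measure: steel double cone bar measure, 45x45x96 mm, a loose bystander; origin at the centre of its underside
- timer: round white kitchen timer, 74x73x50 mm, a loose bystander; origin at the centre of its underside
- jar: glass jar with a red lid, 65x66x100 mm, a loose bystander; origin at the centre of its underside

How it is judged (in metres and radians):
On the way, in this order (a step that is already met when the one before it is completed fails the run):
1. leg over the orange tab and drawn out to the red band, gripped by the lever, the lever still open (angle between the x axis of sleeve_mouth and the x axis of tab_mark, either way round below 0.07 rad and value of joint leg between 0.069 and 0.081 m and value of joint cam below 0.5 rad and contact force between the fingers and cam_grip above 2 N), for 0.2 s.
2. cam lever closed with the leg held at the mark (value of joint leg between 0.069 and 0.081 m and value of joint cam above 1.18 rad and contact force between the fingers and cam_grip above 2 N), for 0.2 s.
At the end, for the whole second after the job is handed in: the leg is within 0.08 rad of the orange tab and within 6 mm of the length mark, at rest; the cam lever is closed (at least 1.18 rad of 1.3); the fingers still grip the blue lever (over 2 N) (all of step 2 and angle between the x axis of sleeve_mouth and the x axis of tab_mark, either way round below 0.08 rad and velocity of joint leg between -0.01 and 0.01 m/s); the arm keeps its last pose, push and grip.
It fails at once if the cam lever is turned past half way while the leg is more than 10 mm off the length mark (value of joint cam above 0.7 rad and not (value of joint leg between 0.065 and 0.085 m)).
It fails at once if a bystander is moved by more than 20 mm (distance of any of spice_jar, measure, timer, jar from where it was at the start of the episode above 0.02 m).
It also fails if it takes over 51 s, if anything falls off the work surface, if the arm or the gripper's body presses on something with over 40 N, if the wrist force passes 120 N, or if a joint passes its speed limit or range.

## Working session

There is one attempt and no reset: what is moved stays moved. The work goes in short steps, Python scripts to look and compute and a tool call to move; the robot and the scene stay as the last step left them, time stands still between calls to the robot, and variables do not carry over. Pictures are saved under pics/ and viewed, at most 10 in all, crops included, and the job is handed in when it is done.

Besides the shell and the picture viewer there is one more tool, called after "Request:" by a JSON object that holds its "method" and its "body". servo_tool: Moves the arm, as the interface text tells. Its arguments: {"type":"object","properties":{"commands":{"type":"array","items":{"type":"array","items":{"type":"array","items":{"type":"number"}}}}},"required":["commands"]}

```bash
mkdir -p pics
cat > h.py <<'E'
import numpy as np,cv2
from station import r
def cap(n,f=None):
    c=r.capture(n); 
    if f: cv2.imwrite('pics/'+f,cv2.cvtColor(c['pixels'],cv2.COLOR_RGB2BGR))
    return c
def ray(c,u,v):
    K,R,t=[np.array(c[k]) for k in('camera_matrix','R','t')]
    return -R.T@t, R.T@np.linalg.solve(K,[u,v,1.])
def plane(c,u,v,z):
    o,d=ray(c,u,v); return o+d*(z-o[2])/d[2]
def tri(rs):
    A=0;b=0
    for o,d in rs:
        d=d/np.linalg.norm(d);P=np.eye(3)-np.outer(d,d);A=A+P;b=b+P@o
    return np.linalg.solve(A,b)
def proj(c,X):
    p=np.array(c['camera_matrix'])@(np.array(c['R'])@X+c['t']);return p[:2]/p[2]
E
python3 - <<'E'
from h import *
a=cap('top','top1.png');b=cap('scene','scene1.png')
np.set_printoptions(precision=3,suppress=True)
for c in(a,b): print(ray(c,320,200))
s=r.sense();print(s['ee_rot'],s['tcp_pos'],s['time_s'])
E
```

```text
(array([ 0.492, -0.029,  0.981]), array([ 0.031,  0.023, -0.999]))
(array([-0.144, -0.469,  0.62 ]), array([ 0.698,  0.47 , -0.541]))
[[ 0.936 -0.352 -0.001]
 [-0.352 -0.936 -0.002]
 [ 0.     0.002 -1.   ]] [0.22  0.585 0.233] 0.1
```

View pics/top1.png

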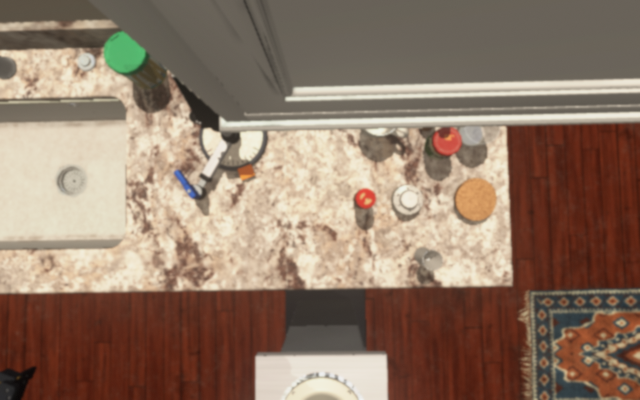

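View pics/scene1.png

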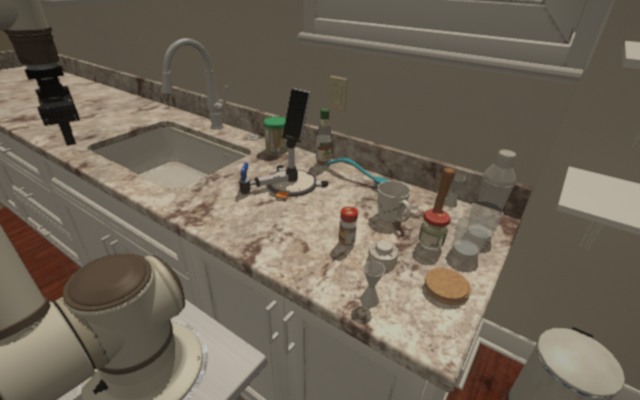

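The top view shows the stand around px (233,145), the blue lever at (187,184) and the orange tab at (247,172). In the scene view the lever is at (244,175) and the tab at (282,195). Next I'll crop closer and run the colour masks.

Run:
```python
from h import *
np.set_printoptions(precision=4,suppress=True)
a=cap('top');b=cap('scene')
x=cv2.resize(a['pixels'][110:210,160:280],None,fx=4,fy=4,interpolation=cv2.INTER_CUBIC)
y=cv2.resize(b['pixels'][140:220,230:330],None,fx=4,fy=4,interpolation=cv2.INTER_CUBIC)
im=np.zeros((400,880,3),np.uint8);im[:,:480]=x;im[:320,480:]=y
cv2.imwrite('pics/crop1.png',cv2.cvtColor(im[:,:],cv2.COLOR_RGB2BGR)) if 0 else cv2.imwrite('pics/crop1.png',cv2.cvtColor(cv2.resize(im,(800,364)),cv2.COLOR_RGB2BGR))
for n,c,(u0,u1,v0,v1) in(('top',a,(160,280,110,210)),('scene',b,(230,330,140,220))):
    h=cv2.cvtColor(c['pixels'],cv2.COLOR_RGB2HSV)
    for k,lo,hi in(('blue',(105,120,50),(128,255,255)),('orange',(4,170,110),(16,255,255))):
        m=cv2.inRange(h,lo,hi); z=np.zeros_like(m); z[v0:v1,u0:u1]=m[v0:v1,u0:u1]
        p=cv2.findNonZero(z)
        print(n,k,len(p),cv2.minAreaRect(p),cv2.boxPoints(cv2.minAreaRect(p)).tolist())
        if n=='top': 
            zz=.086 if k=='blue' else .014
            print([plane(c,u,v,zz)[:2] for u,v in cv2.boxPoints(cv2.minAreaRect(p))])
```

```text
top blue 111 ((184.97972106933594, 183.8716278076172), (30.224384307861328, 4.766153335571289), 54.462318420410156) [[174.25674438476562, 172.95945739746094], [178.1351318359375, 170.18919372558594], [195.70269775390625, 194.78379821777344], [191.82431030273438, 197.55406188964844]]
[array([0.5878, 0.3217]), array([0.5939, 0.3128]), array([0.5371, 0.2728]), array([0.531 , 0.2817])]
top orange 118 ((245.8500213623047, 172.04998779296875), (10.119288444519043, 11.70042610168457), 71.56504821777344) [[238.70001220703125, 169.09999084472656], [249.80001831054688, 165.3999786376953], [253.00003051757812, 174.99998474121094], [241.9000244140625, 178.6999969482422]]
[array([0.6016, 0.1909]), array([0.6101, 0.1635]), array([0.5864, 0.1559]), array([0.5779, 0.1833])]
scene blue 22 ((244.60345458984375, 167.7413787841797), (2.414039373397827, 9.841852188110352), 21.801410675048828) [[241.65516662597656, 171.86207580566406], [245.3103485107422, 162.72413635253906], [247.55174255371094, 163.6206817626953], [243.8965606689453, 172.7586212158203]]
scene orange 46 ((281.8513488769531, 194.3918914794922), (10.028338432312012, 4.438772678375244), 9.462321281433105) [[276.54052734375, 195.7567596435547], [277.270263671875, 191.3783721923828], [287.16217041015625, 193.0270233154297], [286.43243408203125, 197.40541076660156]]
```

View pics/crop1.png

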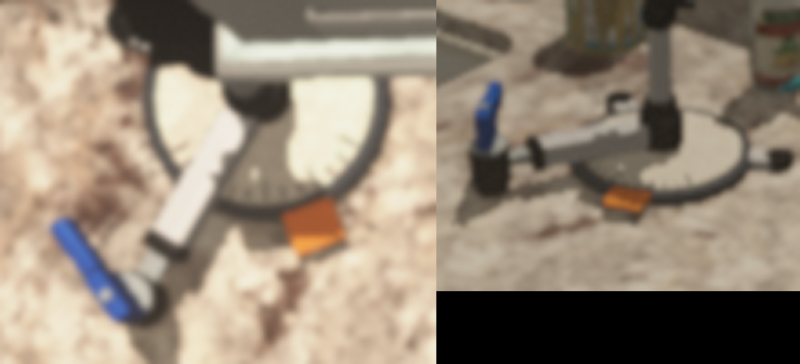

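The crop shows the lever tail at about px (176,171) and its hub end at about (194,196). The leg runs up-right to the column, and the tab is on the rim near (246,172). My rough estimates are: hub (0.55,0.287), column (0.68,0.195), tab bearing about 197°, leg bearing about 140°. I'll move above the hub for a wrist look.

Request:
{"method": "servo_tool", "body": {"commands": [[[0,45,21,-4,0,0,-0.14],[0,90,42,-8,0,0,-0.28],[0,135,63,-12,0,0,-0.42],[0,180,84,-16,0,0,-0.56],[0,225,105,-20,0,0,-0.7]]]}}

```text
time_s: 0.7
tcp_pos: [0.3935, 0.407, 0.2536]
ee_rot: [[0.942, 0.335, -0.0], [0.335, -0.942, -0.0], [-0.0, 0.0, -1.0]]
wrist_force: [1.0, 0.1, 0.1]
gripper_width: 1.001
gripper_force: 0.0
```

Request:
{"method": "servo_tool", "body": {"commands": [[[0,19,40,0,0,0,-0.07],[0,38,80,0,0,0,-0.14],[0,57,120,0,0,0,-0.21],[0,76,162,0,0,0,-0.27],[0,76,162,0,0,0,-0.27]]]}}

```text
time_s: 1.2
tcp_pos: [0.5203, 0.277, 0.2529]
ee_rot: [[0.825, 0.565, -0.0], [0.565, -0.825, -0.001], [-0.001, 0.001, -1.0]]
wrist_force: [-0.3, 0.6, -1.2]
gripper_width: 1.0
gripper_force: 0.0
```

Run:
```python
from h import *
np.set_printoptions(precision=4,suppress=True)
w=cap('wrist','w1.png');print(r.sense()['tcp_pos'],ray(w,320,200))
```

```text
[0.519  0.2786 0.2528] (array([0.5748, 0.3149, 0.4054]), array([-0.2084, -0.1382, -0.9683]))
```

View pics/w1.png

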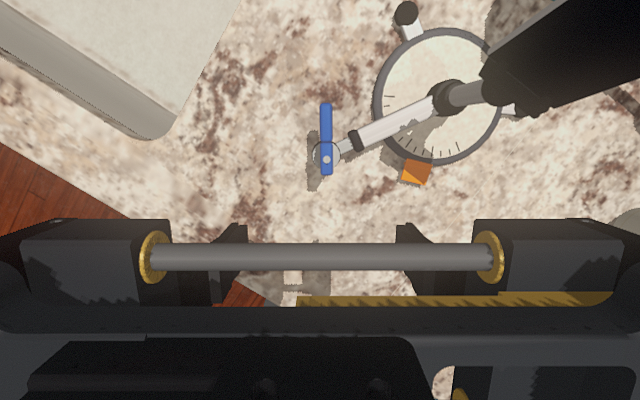

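The wrist view shows the hub axis dot at (326,159), the lever spanning (326,103)–(326,175), the foot circle centred near (438,95), and the tab at (415,171).

```bash
cat > m.py <<'E'
from h import *
from scipy.optimize import least_squares
np.set_printoptions(precision=4,suppress=True)
a=cap('top');w=cap('wrist')
def box(c,k,roi):
    u0,u1,v0,v1=roi
    lo,hi={'b':((105,110,50),(128,255,255)),'o':((4,150,90),(18,255,255))}[k]
    m=cv2.inRange(cv2.cvtColor(c['pixels'],cv2.COLOR_RGB2HSV),lo,hi);z=np.zeros_like(m);z[v0:v1,u0:u1]=m[v0:v1,u0:u1]
    z=cv2.morphologyEx(z,cv2.MORPH_CLOSE,np.ones((5,5)))
    n,l,s,_=cv2.connectedComponentsWithStats(z);i=1+np.argmax(s[1:,4])
    return cv2.minAreaRect(cv2.findNonZero((l==i).astype(np.uint8)))
def wall(bw,bo,rim0):
    # rim
    g=cv2.cvtColor(w['pixels'],cv2.COLOR_RGB2GRAY).astype(float);P=[]
    for th in np.arange(0,360,4)*np.pi/180:
        rr=np.arange(.070,.098,.0005)
        q=[proj(w,np.r_[rim0+x*np.array([np.cos(th),np.sin(th)]),.012]) for x in rr]
        if min(min(p) for p in q)<1 or max(p[0] for p in q)>638 or max(p[1] for p in q)>398: continue
        v=cv2.remap(g.astype(np.float32),np.float32([q]),None,cv2.INTER_LINEAR)[0]
        d=v[6:]-v[:-6]; j=np.argmax(d)
        i=np.argmin(d)
        if d[i]<-40: P.append(rim0+rr[i+3]*np.array([np.cos(th),np.sin(th)]))
    P=np.array(P)
    f=least_squares(lambda s:np.hypot(*(P-s[:2]).T)-s[2],[*rim0,.08],loss='soft_l1',f_scale=.001)
    return f.x,len(P),np.median(abs(f.fun))
E
python3 - <<'E'
from m import *
bt=box(a,'b',(160,280,110,210));bw=box(w,'b',(250,420,80,200))
ot=box(a,'o',(160,280,110,210));ow=box(w,'o',(380,450,140,200))
print(bt,bw,ot,ow)
for n,x,y in(('lever mid',bt,bw),('tab mid',ot,ow)): print(n,tri([ray(a,*x[0]),ray(w,*y[0])]))
for u,v in cv2.boxPoints(bw): print('blue corner',plane(w,u,v,.086))
for u,v in cv2.boxPoints(ow): print('tab corner',plane(w,u,v,.015))
print('dot',plane(w,326,159,.086))
print(wall(0,0,plane(w,438,95,.012)[:2]))
# foot centre guess both
print(plane(w,438,95,.012),plane(a,233.6,135.5,.012))
E
```

```text
((193.4000244140625, 195.30003356933594), (1.7888542413711548, 3.130495071411133), 63.43495178222656) ((329.5, 138.0), (70.0, 11.0), 90.0) ((245.75001525878906, 171.75001525878906), (12.016654968261719, 13.597792625427246), 71.56504821777344) ((418.7059326171875, 171.6764678955078), (26.92145538330078, 21.828205108642578), 14.03624439239502)
lever mid [0.5521 0.3013 0.0116]
tab mid [0.5957 0.1741 0.0118]
blue corner [0.5921 0.3278 0.086 ]
blue corner [0.5985 0.3183 0.086 ]
blue corner [0.5385 0.276  0.086 ]
blue corner [0.5317 0.286  0.086 ]
tab corner [0.5764 0.1863 0.015 ]
tab corner [0.6028 0.1983 0.015 ]
tab corner [0.6158 0.1641 0.015 ]
tab corner [0.5895 0.1515 0.015 ]
dot [0.5455 0.2929 0.086 ]
(array([0.6863, 0.2092, 0.0755]), 53, np.float64(0.0010604497033498556))
[0.6868 0.2162 0.012 ] [0.6853 0.2032 0.012 ]
```

Run:
```python
from m import *
s=r.sense();print(s['tcp_pos'],s['ee_rot'])
bw=box(w,'b',(250,420,80,200));print(bw)
print('lever mid',tri([ray(a,184.98,183.87),ray(w,*bw[0])]))
p,q=plane(w,359,140,.043),plane(w,438,105,.041);d=q-p;print('sleeve bearing',np.degrees(np.arctan2(d[1],d[0])),p,q)
c=wall(0,0,np.array([.686,.209]))[0];print(c)
im=w['pixels'].copy()
for th in np.arange(0,6.28,.1):
    for R in(.0755,.085):
        u,v=proj(w,np.r_[c[:2]+R*np.array([np.cos(th),np.sin(th)]),.012]);cv2.circle(im,(int(u),int(v)),0,(255,0,0),-1)
cr=cv2.resize(im[0:210,270:530],None,fx=3,fy=2.8571,interpolation=cv2.INTER_CUBIC)
cv2.imwrite('pics/w2.png',cv2.cvtColor(cr,cv2.COLOR_RGB2BGR))
```

```text
[0.517  0.2816 0.2534] [[ 0.8212  0.5706 -0.0002]
 [ 0.5706 -0.8212  0.0001]
 [-0.0001 -0.0002 -1.    ]]
((331.5, 138.5), (71.0, 11.0), 90.0)
lever mid [0.5646 0.3017 0.0729]
sleeve bearing -31.57043366742329 [0.5828 0.2714 0.043 ] [0.6692 0.2183 0.041 ]
[0.6863 0.207  0.0743]
```

View pics/w2.png

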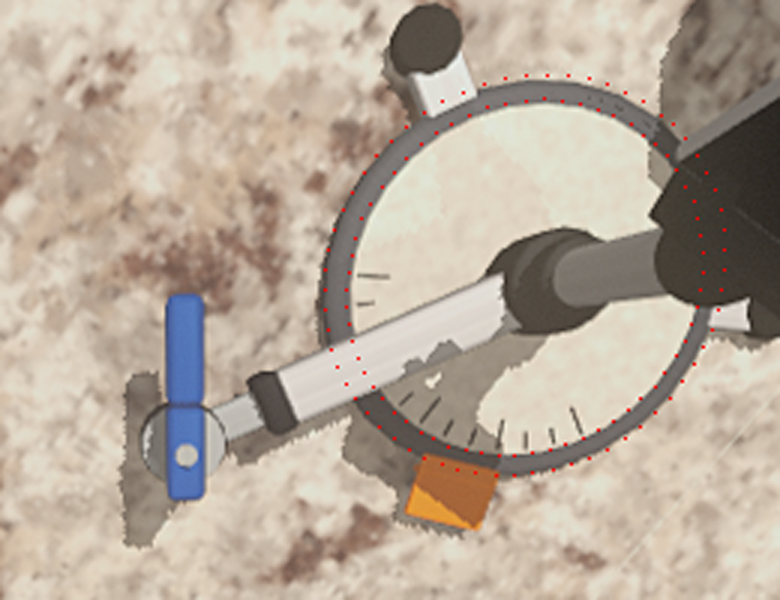

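The fitted rim overlays the foot well: column about (0.686,0.207), hub dot at crop (187,455), which gives about (0.548,0.2895). The lever is parallel to tool x. I'll descend over the block.

Request:
{"method": "servo_tool", "body": {"commands": [[[0,10,3,20,0,0,0],[0,20,6,50,0,0,0],[0,29,9,80,0,0,0],[0,29,9,110,0,0,0],[0,29,9,130,0,0,0]]]}}

```text
time_s: 1.95
tcp_pos: [0.545, 0.2908, 0.121]
ee_rot: [[0.821, 0.571, -0.003], [0.571, -0.821, -0.002], [-0.003, -0.0, -1.0]]
wrist_force: [0.6, 0.2, -0.6]
gripper_width: 0.996
gripper_force: 0.0
```

Run:
```python
from m import *
cv2.imwrite('pics/w3.png',cv2.cvtColor(w['pixels'],cv2.COLOR_RGB2BGR))
bw=box(w,'b',(150,520,0,400));print(bw,r.sense()['tcp_pos'])
b=np.array([plane(w,u,v,.086) for u,v in cv2.boxPoints(bw)]);print(b)
R=np.array(r.sense()['ee_rot']);print((b-r.sense()['tcp_pos'])@R)
```

```text
((325.9999694824219, 186.49996948242188), (110.99998474121094, 19.999996185302734), 90.0) [0.5441 0.2898 0.12  ]
[[0.5925 0.3282 0.086 ]
 [0.5994 0.3181 0.086 ]
 [0.54   0.2757 0.086 ]
 [0.5323 0.2868 0.086 ]]
[[ 0.0619 -0.0038  0.0335]
 [ 0.0619  0.0084  0.0336]
 [-0.0111  0.0093  0.0341]
 [-0.0111 -0.0042  0.0341]]
```

View pics/w3.png

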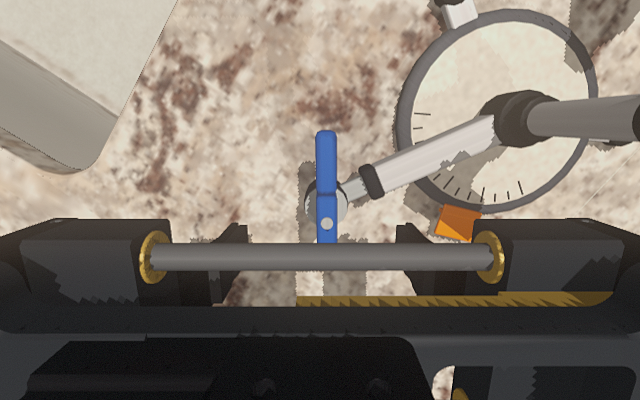

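The lever is at column 326 between the fingers, about 2 mm off centre in y, with the hub dot at (327,223). I'll correct, descend and close.

Request:
{"method": "servo_tool", "body": {"commands": [[[0,2,2,20,0,0,0],[0,3,2,40,0,0,0],[0,3,2,56,0,0,0],[0.3,3,2,56,0,0,0],[1,3,2,56,0,0,0]]]}}

```text
time_s: 2.55
tcp_pos: [0.5507, 0.2911, 0.0689]
ee_rot: [[0.821, 0.571, 0.002], [0.571, -0.821, 0.001], [0.002, 0.0, -1.0]]
wrist_force: [-0.1, 0.1, -0.7]
gripper_width: 0.897
gripper_force: 0.0
```

Request:
{"method": "servo_tool", "body": {"commands": [[[1,0,0,0,0,0,0],[1,0,0,0,0,0,0],[1,0,0,0,0,0,0],[1,0,0,0,0,0,0],[1,0,0,0,0,0,0]]]}}

```text
time_s: 3.05
tcp_pos: [0.5504, 0.29, 0.0677]
ee_rot: [[0.822, 0.57, 0.0], [0.57, -0.822, 0.0], [0.0, -0.0, -1.0]]
wrist_force: [-0.4, 0.4, -1.6]
gripper_width: 0.447
gripper_force: 0.0
```

Request:
{"method": "servo_tool", "body": {"commands": [[[1,0,0,0,0,0,0],[1,0,0,0,0,0,0],[1,0,0,0,0,0,0],[1,0,0,0,0,0,0],[1,0,0,0,0,0,0]]]}}

```text
time_s: 3.55
tcp_pos: [0.5501, 0.2902, 0.0674]
ee_rot: [[0.822, 0.57, -0.0], [0.57, -0.822, 0.0], [-0.0, -0.0, -1.0]]
wrist_force: [-0.1, 2.0, 0.3]
gripper_width: 0.161
gripper_force: 30.0
```

Run:
```python
from m import *
s=r.sense();print(s['tcp_pos'],s['gripper_force'],s['gripper_width'],s['wrist_force'])
ow=box(w,'o',(300,620,100,400));print('tab',ow)
for u,v in cv2.boxPoints(ow): print(plane(w,u,v,.015))
print(wall(0,0,np.array([.686,.209])))
cv2.imwrite('pics/w4.png',cv2.cvtColor(w['pixels'],cv2.COLOR_RGB2BGR))
```

```text
[0.5501 0.2902 0.0674] 29.999910537153482 0.16030841388344733 [-0.2627  0.8417  0.7529]
tab ((487.676513671875, 239.29412841796875), (46.566837310791016, 9.943960189819336), 14.03624439239502)
[0.5973 0.1938 0.015 ]
[0.6041 0.1974 0.015 ]
[0.6166 0.1637 0.015 ]
[0.6099 0.1597 0.015 ]
(array([0.6863, 0.2065, 0.0748]), 45, np.float64(0.00029204001014349057))
```

Gripped at 30 N. The hub is 0.160 m from the column and its bearing is 148.4°. The tab bearing is about 199.3°, so I need to swing about +0.888 rad, in three calls with a slight outward bias.

Request:
{"method": "servo_tool", "body": {"commands": [[[1,-9,3.5,0,0,0,-0.059],[1,-17.4,7.7,0,0,0,-0.118],[1,-25.6,12.2,0,0,0,-0.178],[1,-33.3,17.3,0,0,0,-0.237],[1,-40.6,23.2,0,0,0,-0.296]]]}}

```text
time_s: 4.15
tcp_pos: [0.5312, 0.2481, 0.0674]
ee_rot: [[0.618, 0.786, 0.003], [0.786, -0.618, 0.002], [0.003, 0.001, -1.0]]
wrist_force: [2.3, 1.9, -3.0]
gripper_width: 0.156
gripper_force: 30.0
```

Request:
{"method": "servo_tool", "body": {"commands": [[[1,-8.7,4.1,0,0,0,-0.059],[1,-17.1,8.7,0,0,0,-0.118],[1,-25.2,13.8,0,0,0,-0.178],[1,-33,19.4,0,0,0,-0.237],[1,-40.4,25.4,0,0,0,-0.296]]]}}

```text
time_s: 4.65
tcp_pos: [0.526, 0.2009, 0.0674]
ee_rot: [[0.361, 0.932, 0.002], [0.932, -0.361, 0.002], [0.002, 0.002, -1.0]]
wrist_force: [3.2, 3.6, -3.3]
gripper_width: 0.157
gripper_force: 30.0
```

Run:
```python
from h import *
s=r.sense();p=np.array(s['tcp_pos']);c=np.array([.6863,.2065]);d=p[:2]-c;R=np.array(s['ee_rot'])
print(p,np.hypot(*d),np.degrees(np.arctan2(d[1],d[0]))%360,np.degrees(np.arctan2(R[1,0],R[0,0])),s['wrist_force'],s['gripper_force'])
```

```text
[0.52597282 0.20091507 0.06741139] 0.16042442927886133 181.99506868694354 68.80839531793154 [ 3.19334405  3.62698514 -3.27271835] 30.00105737708509
```

Request:
{"method": "servo_tool", "body": {"commands": [[[1,-8.7,4.1,0,0,0,-0.059],[1,-17.1,8.7,0,0,0,-0.118],[1,-25.2,13.8,0,0,0,-0.178],[1,-33,19.4,0,0,0,-0.237],[1,-40.4,25.4,0,0,0,-0.296]]]}}

```text
time_s: 5.15
tcp_pos: [0.5349, 0.1541, 0.0674]
ee_rot: [[0.074, 0.997, 0.002], [0.997, -0.074, 0.002], [0.002, 0.002, -1.0]]
wrist_force: [0.8, 3.0, -2.7]
gripper_width: 0.156
gripper_force: 30.0
```

Request:
{"method": "servo_tool", "body": {"commands": [[[1,-4,-9.2,0,0,0,0],[1,-8,-18.3,0,0,0,0],[1,-12,-27.5,0,0,0,0],[1,-16,-36.6,0,0,0,0],[1,-20,-45.8,0,0,0,0]]]}}

```text
time_s: 5.65
tcp_pos: [0.4868, 0.1373, 0.0675]
ee_rot: [[0.077, 0.997, 0.002], [0.997, -0.077, 0.001], [0.001, 0.002, -1.0]]
wrist_force: [5.8, 0.1, -6.0]
gripper_width: 0.157
gripper_force: 30.0
```

```bash
cat > st.py <<'E'
from m import *
s=r.sense();p=np.array(s['tcp_pos']);c=np.array([.6863,.2065]);d=p[:2]-c;R=np.array(s['ee_rot'])
print(s['time_s'],p,np.hypot(*d),np.degrees(np.arctan2(d[1],d[0]))%360,np.degrees(np.arctan2(R[1,0],R[0,0])),s['wrist_force'],s['gripper_force'])
import sys
if len(sys.argv)>1: cv2.imwrite('pics/'+sys.argv[1],cv2.cvtColor(w['pixels'],cv2.COLOR_RGB2BGR))
E
python3 st.py w5.png
```

```text
5.75 [0.4855 0.1368 0.0675] 0.21259622915058674 199.14991862370087 85.59378462645677 [ 3.6918  0.4793 -4.131 ] 29.99914051964879
```

View pics/w5.png

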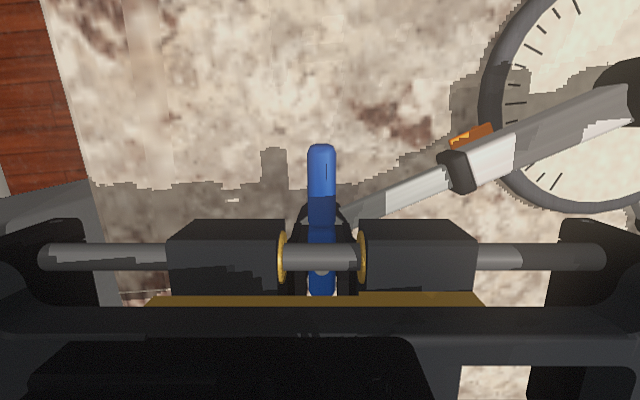

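The leg is over the tab, whose near-side corners show at (452,137) and (490,122). The collar is near (460,171), and the red band is not out yet. I'll draw the last 22 mm.

Request:
{"method": "servo_tool", "body": {"commands": [[[1,-3,-7,0,0,0,0],[1,-6,-14,0,0,0,0],[1,-9,-20.5,0,0,0,0],[1,-9,-20.5,0,0,0,0],[1,-9,-20.5,0,0,0,0]]]}}

```text
time_s: 6.25
tcp_pos: [0.4658, 0.1301, 0.0675]
ee_rot: [[0.077, 0.997, 0.0], [0.997, -0.077, 0.0], [0.0, 0.0, -1.0]]
wrist_force: [3.1, 1.4, -5.2]
gripper_width: 0.158
gripper_force: 30.0
```

```bash
cat > ck.py <<'E'
from m import *
im=w['pixels'].copy();C=np.array([.6863,.2065])
def pt(b,r_,l,z,col):
    b=np.radians(b);e=np.array([np.cos(b),np.sin(b)]);n=np.array([-e[1],e[0]])
    u,v=proj(w,np.r_[C+r_*e+l*n,z]);
    if 0<u<640 and 0<v<400: cv2.circle(im,(int(round(u)),int(round(v))),1,col,-1)
for l in(-.018,.018):
    for rr in(.08,.09,.1,.11): pt(199.3,rr,l,.014,(0,255,0))
for l in(-.012,.012):
    for rr in np.arange(.05,.121,.01): pt(199.3,rr,l,.042,(255,0,255))
pt(199.3,.125,0,.044,(0,255,255)); 
for rr in(.125,.133):
    for l in (-.006,.006): pt(199.3,rr,l,.037,(0,0,0))
cv2.imwrite('pics/w6.png',cv2.cvtColor(cv2.resize(im[0:240,320:],(800,600)),cv2.COLOR_RGB2BGR))
E
python3 st.py; python3 ck.py
```

```text
6.35 [0.466  0.1301 0.0675] 0.23314486227391204 199.12389739213938 85.60655000583783 [ 3.687   2.5161 -4.9776] 29.99892278574407
```

View pics/w6.png

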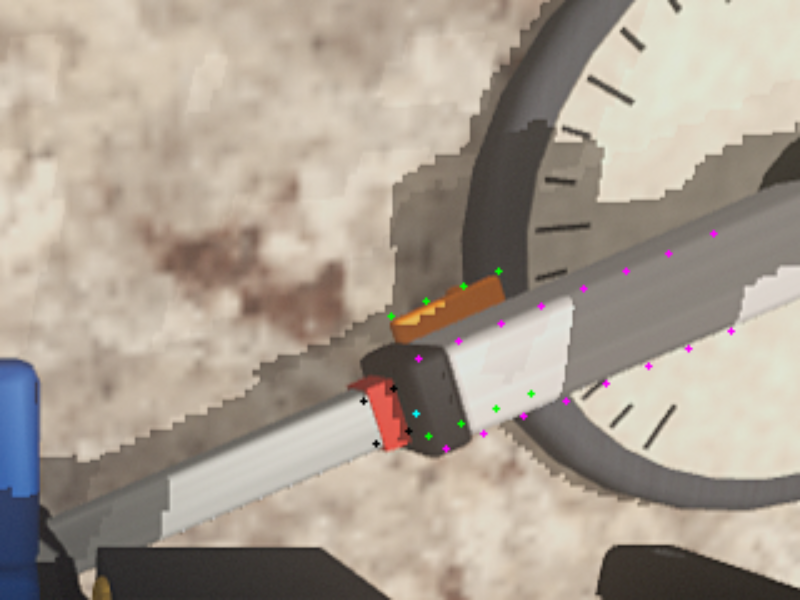

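The red band sits right at the collar, near (385,415) in the crop, about 1.5 mm short of fully out. The sleeve edges match the prediction. The tab lies about 2.5 mm lower than predicted, so its bearing is about 200.3°. I'll trim the swing +0.018 rad and the length +1.5 mm.

Request:
{"method": "servo_tool", "body": {"commands": [[[1,-1.5,0.1,0,0,0,-0.006],[1,-3,0.2,0,0,0,-0.012],[1,-4.5,0.3,0,0,0,-0.018],[1,-4.5,0.3,0,0,0,-0.018],[1,-4.5,0.3,0,0,0,-0.018]]]}}

```text
time_s: 6.95
tcp_pos: [0.4666, 0.1257, 0.0675]
ee_rot: [[0.058, 0.998, 0.002], [0.998, -0.058, 0.001], [0.001, 0.002, -1.0]]
wrist_force: [5.8, 2.6, -5.7]
gripper_width: 0.155
gripper_force: 30.0
```

Request:
{"method": "servo_tool", "body": {"commands": [[[1,0,0,0,0,0,0],[1,0,0,0,0,0,0],[1,0,0,0,0,0,0],[1,0,0,0,0,0,0],[1,0,0,0,0,0,0]]]}}

```text
time_s: 7.45
tcp_pos: [0.4666, 0.1257, 0.0676]
ee_rot: [[0.058, 0.998, 0.002], [0.998, -0.058, 0.001], [0.001, 0.002, -1.0]]
wrist_force: [5.3, 2.7, -6.5]
gripper_width: 0.156
gripper_force: 30.0
```

```bash
python3 st.py; sed -i 's/199.3/200.3/g;s/w6/w7/' ck.py; python3 ck.py
```

```text
7.55 [0.4665 0.1257 0.0675] 0.2341513331123676 200.19910794654177 86.66559931562685 [ 6.0275  2.2875 -6.7368] 29.998670797795057
```

View pics/w7.png

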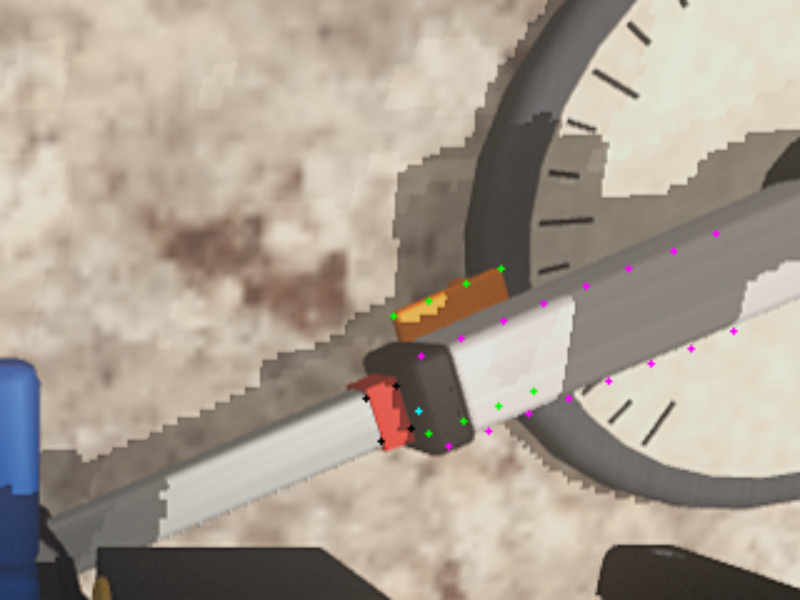

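The tab and sleeve overlays now coincide, with the leg at about 0.074 and the swing on the tab. Now I'll close the cam by turning about 1.15 rad clockwise about the hub.

Request:
{"method": "servo_tool", "body": {"commands": [[[1,0,0,0,0,0,0.08],[1,0,0,0,0,0,0.16],[1,0,0,0,0,0,0.24],[1,0,0,0,0,0,0.32],[1,0,0,0,0,0,0.4]]]}}

```text
time_s: 8.15
tcp_pos: [0.4666, 0.1255, 0.0676]
ee_rot: [[0.445, 0.896, 0.002], [0.896, -0.445, 0.001], [0.001, 0.001, -1.0]]
wrist_force: [5.9, 2.6, -6.5]
gripper_width: 0.158
gripper_force: 30.0
```

```bash
python3 st.py
```

```text
8.25 [0.4666 0.1255 0.0676] 0.23411765932643025 200.24190704812068 63.6772281978198 [ 5.2181  2.0841 -5.8727] 29.99936259817332
```

Request:
{"method": "servo_tool", "body": {"commands": [[[1,0,0,0,0,0,0.08],[1,0,0,0,0,0,0.16],[1,0,0,0,0,0,0.24],[1,0,0,0,0,0,0.32],[1,0,0,0,0,0,0.4]]]}}

```text
time_s: 8.75
tcp_pos: [0.4667, 0.1255, 0.0676]
ee_rot: [[0.758, 0.652, 0.002], [0.652, -0.758, 0.001], [0.002, 0.001, -1.0]]
wrist_force: [4.7, 1.1, -6.3]
gripper_width: 0.157
gripper_force: 30.0
```

Request:
{"method": "servo_tool", "body": {"commands": [[[1,0,0,0,0,0,0.08],[1,0,0,0,0,0,0.16],[1,0,0,0,0,0,0.24],[1,0,0,0,0,0,0.32],[1,0,0,0,0,0,0.36]]]}}

```text
time_s: 9.25
tcp_pos: [0.4666, 0.1254, 0.0675]
ee_rot: [[0.939, 0.344, 0.002], [0.344, -0.939, 0.001], [0.002, 0.0, -1.0]]
wrist_force: [5.0, 1.1, -5.9]
gripper_width: 0.159
gripper_force: 30.0
```

```bash
python3 st.py; sed -i 's/w7/w8/;s/im\[0:240,320:\]/im[0:240,160:480]/' ck.py; python3 ck.py
```

```text
9.35 [0.4666 0.1254 0.0675] 0.23418887502955602 200.25101151069455 20.171098944726594 [ 6.0513  1.1613 -6.5979] 29.999500634148717
```

View pics/w8.png

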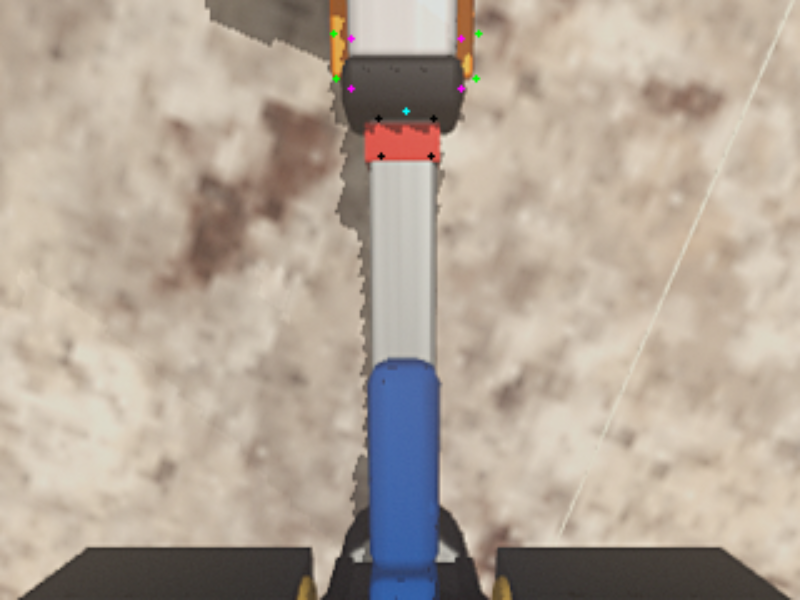

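The lever lies along the leg, the tab shows evenly on both sides of the sleeve, and the red band is just fully out at crop (402,145). I'll settle, then hand in.

Request:
{"method": "servo_tool", "body": {"commands": [[[1,0,0,0,0,0,0],[1,0,0,0,0,0,0],[1,0,0,0,0,0,0],[1,0,0,0,0,0,0],[1,0,0,0,0,0,0]]]}}

```text
time_s: 9.95
tcp_pos: [0.4666, 0.1255, 0.0676]
ee_rot: [[0.939, 0.345, 0.002], [0.345, -0.939, 0.001], [0.002, -0.0, -1.0]]
wrist_force: [6.1, 0.7, -6.0]
gripper_width: 0.159
gripper_force: 30.0
```

```bash
python3 -c "
from station import r
print(r.finish_job())"
```

```text
the job is handed in; nothing more can be done
None
```

I handed the job in at about 10 s with the leg squarely over the orange tab, drawn out to the red band (about 74 mm by my measurement), the blue cam lever closed along the leg and still gripped at 30 N; no verdict came back.

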